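# Centre a disc sinker on the mould platform and nip it in the vise

### The job

Pick up the larger flat disc sinker and lay it flat on the small round platform of the mould in the vise, and let go of it. Then push the vise's sliding jaw forward by its upright lug so that its sprung pad slides the sinker home against the two dowel pins, centred on the platform with no edge overhanging, and leave it nipped there lightly: a squeeze of about 6 N is right, it must not be loose, and more than 12 N at any time would dent the soft metal. Leave the other things on the bench where they are.

Things in the scene. Friction and masses are not known exactly. Their poses are not given: they have to be found in the camera images.
- sinker: the larger of two dull grey flat disc sinkers: a solid cylinder 52 mm in diameter, 14 mm thick, about 0.15 to 0.27 kg, lying flat on the bench; origin at the centre of its underside, z up. Sliding it on the platform takes 1 to 2 N. Once it is against the pins the push on the lug is 8 N of drag plus the squeeze.
- platform (a point): centre of the top face of the mould's round aluminium platform, 56 mm across, 85 mm above the bench: a centred sinker has 2 mm to spare all round. x: the way the sliding jaw closes, y along the jaws, z up. It stands 10 mm proud of a block 74 mm wide along y. The fixed jaw (x = 44 to 76 mm, 95 mm wide) ends 13 mm below it. The vise is bolted down; place and yaw vary.
- pins (a point): point midway between two upright steel dowel pins, at the height of the platform's top; platform's axes; 21.2 mm ahead (+x) of the platform's centre. The pins, 8 mm in diameter, stand at y = +21.2 and -21.2 mm and rise 10 mm above the platform's top. A sinker touching both is centred.
- jaw: the vise's sliding jaw, a dark block 80 mm wide; origin mid front face at the height of the platform's top; platform's axes. It fills x = -30 to 0 mm, up to z = +14 mm. It slides only along x, from 105 mm (fully open) to 30 mm behind the platform's centre; starts 85 to 105 mm behind it. Sliding it takes a steady push of about 8 N (drag); it stays where it is left.
- lug (a point): middle of the rear face of the steel upright lug on the jaw, the face to push on; jaw's axes; 23 mm behind and 35 mm above the jaw's origin. The lug is 14 mm thick (x = 0 to +14 mm), 28 mm wide (y) and rises from 21 mm below to 20 mm above this point.
- pad_hole (a point): point on the jaw's front face where the pad's adjusting screw comes out, 7 mm above the jaw's origin; jaw's axes. The slippery white pad (30 mm wide, 12 mm high) is centred ahead of it. Its face stands 10 to 34 mm ahead of this point, different each time and not reported: feel for the touch. A spring behind it, 4 N per mm, no preload, gives up to 10 mm.
- small_sinker: bystander: a smaller grey disc sinker, 34 mm in diameter, 10 mm thick, lying on the bench; origin at the centre of its underside.
- cup: bystander: copper pouring cup, 64 mm across, 60 mm high, upright; origin at the centre of its underside.
- crock: bystander: grey stoneware crock, about 110 mm across, 110 mm high, upright; origin at the centre of its underside.
- stick: bystander: wooden sprue stick, 200 x 14 x 12 mm, lying along its own x; origin at the centre of its underside.
Not all that is in view belongs to the job. Leave any brown, orange or red look-alike of the sinker alone.

How it is judged:
On the way:
1. the larger sinker lies flat on the platform, let go of and not yet squeezed by the jaw (horizontal distance between sinker and platform below 0.022 m and z of sinker in the frame of platform between -0.002 and 0.002 m and angle between sinker's own z axis and vertical below 0.06 rad and contact force between sinker and the fingers below 0.1 N and contact force between sinker and jaw below 2 N), for 0.2 s.
At the end, for the whole second after the job is handed in: The larger sinker lies flat (within 0.06 rad and 2 mm in height) and still on the platform, its centre within 2 mm of the platform's centre so that no edge overhangs, and the jaw's pad still squeezes it with 3 to 12 N (horizontal distance between sinker and platform below 0.002 m and z of sinker in the frame of platform between -0.002 and 0.002 m and angle between sinker's own z axis and vertical below 0.06 rad and contact force between sinker and jaw between 3 and 12 N and linear speed of sinker below 0.005 m/s); the robot touches nothing.
It fails at once if the jaw squeezes the sinker with more than 12 N (contact force between sinker and jaw above 12 N).
It fails at once if a bystander is moved by more than 15 mm (distance of any of small_sinker, cup, crock, stick from where it was at the start of the episode above 0.015 m).
It also fails if it takes over 56 s, if anything falls off the work surface, if the arm or the gripper's body presses on something with over 40 N, if the wrist force passes 120 N, or if a joint passes its speed limit or range.

### The arm

A 7-joint arm with a two-finger parallel gripper is mounted at the origin on the work surface. World frame = base frame: x ahead of the robot, y to its left, z up, the work surface at z = 0. Lengths are in m, angles in rad, forces in N, time in s.
With the tool pointing down it reaches from about 0.425 to 0.95 m from the base axis. Payload 16.7 kg.
Tool frame: the origin (TCP) lies between the finger pads; the fingertips stand 14 mm ahead of it and the grasp point (between the pads) lies 5 mm behind it; z points along the fingers, y is the line along which they close (so a half turn about z gives the same grasp; the last joint's range is limited). The gripper opens to 94 mm and grips with 3 to 60 N. Pads are 16 mm wide; open, the fingers measure 119 mm over their backs; the gripper's body (75 mm by 177 mm) begins 78 mm behind the grasp point.
Start: joints at [1.159, 0.426, 0.074, 1.606, -0.034, 1.111, -0.067], TCP at [0.175, -0.652, 0.219] pointing down, gripper open.
Joint ranges: [-2.85, 2.85], [-0.5, 2.14], [-1.23, 1.37], [0.21, 2.46], [-1.02, 4.16], [0.16, 2.05], [-2.73, 2.73]. Speed limits (rad/s): [1.89, 1.89, 2.39, 2.39, 3.01, 3.01, 3.01].

### API

Orientations are given as [roll, pitch, yaw] about the fixed x, y, z axes, in that order (R = Rz(yaw) Ry(pitch) Rx(roll)).
In Python, from station import robot gives the robot as it stands.
- The arm moves only by the shell command python3 -m handwheel 'ROWS' [FORCE]. ROWS is a JSON object whose one key "commands" holds a list of rows, each a list of 3 entries, a list of its own where there are three numbers: the turn, a rotation vector about the tool's x, y, z in rad, then the shift along the tool's x, y, z in m, then the opening, from 0 (shut) to 1 (fully open). In form: {"commands": [[[ax, ay, az], [x, y, z], claw], ...]}. A call has exactly 8 rows; each row is the pose to reach, as a shift and turn from the pose commanded when the call began, along the tool's axes at that moment; what a row does not reach only later rows make up. A row lasts 1/12 s, in which the tool goes at most 41.7 mm and 7.16 degrees, less where a joint would pass 70% of its speed; a pose out of reach is approached as far as the arm can. A call with a gripper value outside its range is refused whole. The fingers move at their own pace and stop on an object; FORCE is the grip in N (left out, the last holds). Time passes only in rows, so rows that repeat a pose let the fingers close, or fill a call up. It gives the time, the measured TCP pose, the force, the opening and the grip force at its end, in the units of the state.
- robot.observe(): the state, without advancing time (a new reading comes with each control period).
- robot.snapshot(name): name is "side" or "top" or "wrist"; returns the picture (384x512x3 uint8, red, green, blue); there is no depth.
- robot.calibration(name): a dict with "vfov" (degrees; the focal length in pixels is half the picture's height over the tangent of half this angle, whatever the lens; pixels are square), "cx", "cy" (the principal point, pixels), "rvec" (rotation vector, rad) and "tvec" (3), from world to camera coordinates, as OpenCV has them; the wrist camera has in their place "T_tool_cam" (4x4, takes a point from camera to tool coordinates, whose origin is the TCP and whose axes are the flange's). Camera axes: x right, y down, z forward; pixel columns grow to the right and rows downward; lengths in m; the calibration is good to about 2 mm. A picture is of the moment at which its call begins: read the wrist's pose just before it. calibration takes no time and is no camera call.
- robot.sign_off(): hands the job in; it is judged then, once.
Trained networks look in the newest picture that a camera, given by its name, has taken for a name from the list of things; names that differ only in an ending like _2 or _b are one class to them, and where a whole thing is asked for, a point or a joint stands for the part that bears it (a point fixed in the world has none). Each returns a list of dicts, best first, with "confidence" (0 to 1); they miss things now and then, are a little off and sometimes report something else, mostly with a low value. They report only what shows in the picture. A call takes as long as a camera call. They do not tell look-alikes from the thing itself.
- robot.spot_in(target, camera): "rect" ([left, top, right, bottom] in pixels, round what is visible of it).
- robot.masks_of(target, camera): "mask" (384x512 bool, what is visible of it) and "rect" ([left, top, right, bottom] in pixels, round what is visible of it).
- robot.landmark_of(target, camera): "position" ([column, row] in pixels: a listed point, or the origin of a listed thing).
The state is a dict: "time": time; "qpos": joint angles; "joint_vel": joint speeds; "effort": joint torques, N m; "eef_pos": TCP position; "ee_rot": TCP orientation; "contact_force": force on the tool from outside, world axes, zero at the start; "torque": the same for the moment, N m; "opening": finger opening in m; "grip_force": force on a finger pad.
Only numpy, scipy, OpenCV 4.12 (cv2) and the standard library are available. Lean on these libraries where they do the work, as an engineer would, in place of code of your own. Each camera call takes 0.05 s, during which the arm holds its last target. There are 200 camera calls.

## Working session

There is one attempt and no reset: what is moved stays moved. The work goes in short steps, Python scripts to look and compute and a shell command to move; the robot and the scene stay as the last step left them, time stands still between calls to the robot, and variables do not carry over. Pictures are saved under pics/ and viewed, at most 10 in all, crops included, and the job is handed in when it is done.

```bash
mkdir -p pics; ls; cat > h.py <<'E'
import numpy as np, cv2
from scipy.spatial.transform import Rotation as R
from station import robot
def cam(n, st=None):
    c=robot.calibration(n); f=192/np.tan(np.radians(c["vfov"])/2)
    K=np.array([[f,0,c["cx"]],[0,f,c["cy"]],[0,0,1]])
    if "rvec" in c:
        Rm=cv2.Rodrigues(np.array(c["rvec"],float))[0]; t=np.array(c["tvec"],float).ravel()
        return K,Rm,t
    T=np.eye(4); T[:3,:3]=R.from_euler('xyz',st["ee_rot"]).as_matrix(); T[:3,3]=st["eef_pos"]
    M=np.linalg.inv(T@np.array(c["T_tool_cam"])); return K,M[:3,:3],M[:3,3]
def ray(C,p):
    K,Rm,t=C; d=Rm.T@np.linalg.inv(K)@np.array([p[0],p[1],1.]); return -Rm.T@t, d/np.linalg.norm(d)
def atz(C,p,z):
    o,d=ray(C,p); return o+d*(z-o[2])/d[2]
def tri(obs):
    A=np.zeros((3,3));b=np.zeros(3)
    for C,p in obs:
        o,d=ray(C,p);P=np.eye(3)-np.outer(d,d);A+=P;b+=P@o
    x=np.linalg.solve(A,b)
    return x,[round(1000*float(np.linalg.norm((np.eye(3)-np.outer(ray(C,p)[1],ray(C,p)[1]))@(x-ray(C,p)[0]))),1) for C,p in obs]
def proj(C,X):
    K,Rm,t=C;q=K@(Rm@np.array(X)+t);return q[:2]/q[2]
E
python3 - <<'E'
from h import *
np.set_printoptions(precision=4,suppress=True)
st=robot.observe();print(st)
ims=[]
C={}
for n in("side","top","wrist"):
    s=robot.observe();im=robot.snapshot(n);cv2.imwrite(f"pics/{n}0.png",im[:,:,::-1]);C[n]=cam(n,s);print(n,robot.calibration(n)); print(-C[n][1].T@C[n][2])
    ims.append(im)
o=np.vstack(ims[:2])[:,:,::-1]; cv2.imwrite("pics/both.png",o[:, :])
for t in("sinker","platform","pins","jaw","lug","pad_hole","small_sinker","cup","crock","stick"):
    ob=[]
    for n in("side","top"):
        r=robot.landmark_of(t,n)
        print(t,n,[(np.round(x["position"],1).tolist(),round(x["confidence"],2)) for x in r[:3]])
        if r: ob.append((C[n],r[0]["position"]))
    if len(ob)==2: print("   ",*tri(ob))
E
```

```text
pics
{'time': 0.0, 'qpos': array([ 1.1585,  0.4267,  0.0738,  1.6066, -0.0341,  1.1108, -0.0671]), 'joint_vel': array([ 0.0006,  0.    , -0.0008, -0.0031, -0.0001, -0.0005,  0.0009]), 'effort': array([ -0.0025, -93.5831,   3.6657, -45.4206,  -0.0489,   0.0201,
         0.0002]), 'eef_pos': array([ 0.1752, -0.6514,  0.2188]), 'ee_rot': array([-3.1403,  0.0001,  0.2628]), 'contact_force': array([-0.1789,  0.9014,  0.2124]), 'torque': array([ 0.0261, -0.0073, -0.0179]), 'grip_force': 0.0, 'opening': 0.09442372857103619}
side {'vfov': 51.67074693723799, 'cx': 253.17445082756643, 'cy': 192.0838656957777, 'rvec': array([ 0.0569, -2.855 ,  1.2351]), 'tvec': array([0.5829, 0.0351, 0.9448])}
[0.543  0.6902 0.68  ]
top {'vfov': 43.665447870729594, 'cx': 254.809533273742, 'cy': 194.87627066192115, 'rvec': array([ 2.1955, -2.1951,  0.0964]), 'tvec': array([0.0565, 0.597 , 1.1624])}
[0.5154 0.0788 1.1996]
wrist {'vfov': 60.556006866513954, 'cx': 255.78154582399455, 'cy': 183.98842178288984, 'T_tool_cam': array([[ 0.0007, -0.9733, -0.2295,  0.067 ],
       [ 1.    ,  0.0006,  0.0003,  0.0002],
   
[... 759 characters left out ...]
1 -0.1451  0.1333] [4.4, 4.4]
pad_hole side [([268.3, 137.3], 0.94)]
pad_hole top [([334.1, 214.0], 0.75)]
    [ 0.5488 -0.1239  0.1028] [1.4, 1.4]
small_sinker side [([296.4, 256.2], 0.65), ([240.3, 256.9], 0.49), ([268.7, 138.0], 0.18)]
small_sinker top [([285.9, 227.4], 0.75), ([209.4, 193.2], 0.65)]
    [ 0.4893 -0.0395 -0.2577] [28.2, 28.2]
cup side [([305.2, 340.1], 0.93), ([186.5, 204.2], 0.35)]
cup top [([137.7, 243.9], 0.87)]
    [ 0.475   0.3481 -0.0052] [1.1, 1.1]
crock side [([187.9, 202.4], 0.62)]
crock top [([268.4, 135.1], 0.93)]
    [0.7433 0.022  0.0134] [4.1, 4.1]
stick side [([195.4, 147.4], 0.59)]
stick top [([367.0, 136.3], 0.79)]
    [ 0.7568 -0.2323 -0.0143] [6.1, 6.1]
```

View pics/side0.png

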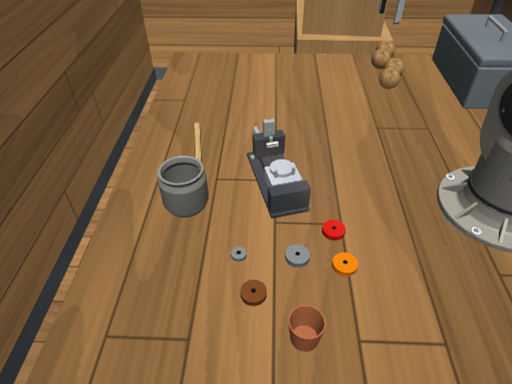

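View pics/top0.png

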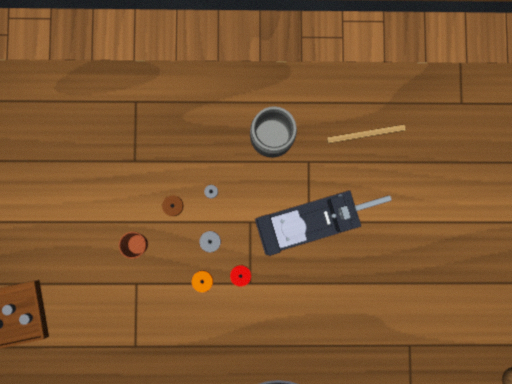

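The side view shows the big grey sinker at (297,255), the small one at (239,254), the platform at (283,168) and the jaw with its lug at (268,135). In the top view the sinker is at (210,241), the small one at (211,191), the platform at (291,228) and the jaw at (335,212). The red, orange and brown discs are decoys.

```bash
cat > v.py <<'E'
from h import *
from scipy.optimize import least_squares
def model(p):
    x,y,a,d=p; ux=np.array([np.cos(a),np.sin(a),0]); P=np.array([x,y,.085])
    J=P-d*ux; z=np.array([0,0,1])
    return dict(platform=P,pins=P+.0212*ux,jaw=J,lug=J-.023*ux+.035*z,pad_hole=J+.007*z)
def fit(obs,p0):
    f=lambda p:np.concatenate([(proj(C,model(p)[t])-q) for t,C,q in obs])
    r=least_squares(f,p0,loss='soft_l1',x_scale=[.01,.01,.1,.01]); return r.x, f(r.x).reshape(-1,2)
E
python3 - <<'E'
from v import *
np.set_printoptions(precision=4,suppress=True)
C={n:cam(n) for n in("side","top")}
print("sinker",*tri([(C["side"],(297,254.7)),(C["top"],(210,241.5))]),atz(C["side"],(294.6,254.7),0),atz(C["top"],(211.9,241.7),0))
print("small",*tri([(C["side"],(239,254)),(C["top"],(211,191))]))
D=dict(platform=[(277.8,168.7),(293.5,225.6)],pins=[(285.1,172.4),(284,229.5)],jaw=[(271.9,141),(332.7,214.8)],lug=[(270.4,122.3),(346.1,210.4)],pad_hole=[(268.3,137.3),(334.1,214)])
obs=[(t,C[n],np.array(q)) for t,v in D.items() for n,q in zip(("side","top"),v)]
p,r=fit(obs,[.52,-.03,1.8,.09]);print(p);print(r)
E
```

```text
sinker [0.4827 0.1671 0.0093] [0.5, 0.5] [0.4875 0.16   0.    ] [0.4815 0.1631 0.    ]
small [0.607  0.1657 0.0044] [0.7, 0.7]
[ 0.5191 -0.0307  1.8521  0.0999]
[[ 2.9535 -1.7668]
 [-0.6046  0.817 ]
 [-1.7491  0.2078]
 [ 0.1573 -0.5404]
 [-2.3327  1.4943]
 [ 1.1997 -0.3145]
 [-3.0353  3.5562]
 [ 0.3447  0.8259]
 [ 1.309   2.9268]
 [ 0.3536  0.4006]]
```

```bash
cat >> h.py <<'E'
def to(pos,yaw):
    st=robot.observe(); r=R.from_euler('xyz',st["ee_rot"])
    print("t",st["time"],"rel turn",np.round((r.inv()*R.from_euler('xyz',[np.pi,0,yaw])).as_rotvec(),4),"shift",np.round(r.inv().apply(np.array(pos)-st["eef_pos"]),4),"at",np.round(st["eef_pos"],4),np.round(st["ee_rot"],4))
E
python3 -c "
from h import *
to([.53,-.07,.28],1.852)"
```

```text
t 1.15 rel turn [ 0.0000e+00 -1.0000e-04 -1.5893e+00] shift [ 0.4936 -0.4697 -0.0605] at [ 0.1753 -0.6518  0.2195] [-3.1416e+00 -1.0000e-04  2.6270e-01]
```

```bash
python3 -m handwheel '{"commands":[[[0,0,-1.589],[0.494,-0.470,-0.06],1],[[0,0,-1.589],[0.494,-0.470,-0.06],1],[[0,0,-1.589],[0.494,-0.470,-0.06],1],[[0,0,-1.589],[0.494,-0.470,-0.06],1],[[0,0,-1.589],[0.494,-0.470,-0.06],1],[[0,0,-1.589],[0.494,-0.470,-0.06],1],[[0,0,-1.589],[0.494,-0.470,-0.06],1],[[0,0,-1.589],[0.494,-0.470,-0.06],1]]}'; python3 -c "
from h import *
to([.53,-.07,.28],1.852)"
```

```text
time: 1.82
eef_pos: [0.3488, -0.3665, 0.2492]
ee_rot: [3.141, 0.001, 1.269]
contact_force: [1.9, -0.4, 0.6]
opening: 0.0937
grip_force: 0.0
t 1.8167 rel turn [ 3.000e-04  7.000e-04 -5.832e-01] shift [ 0.337   0.0848 -0.031 ] at [ 0.3488 -0.3665  0.2492] [3.1411e+00 6.0000e-04 1.2688e+00]
```

```bash
python3 -m handwheel '{"commands":[[[0,0,-0.58],[0.337,0.085,-0.03],1],[[0,0,-0.58],[0.337,0.085,-0.03],1],[[0,0,-0.58],[0.337,0.085,-0.03],1],[[0,0,-0.58],[0.337,0.085,-0.03],1],[[0,0,-0.58],[0.337,0.085,-0.03],1],[[0,0,-0.58],[0.337,0.085,-0.03],1],[[0,0,-0.58],[0.337,0.085,-0.03],1],[[0,0,-0.58],[0.337,0.085,-0.03],1]]}'; python3 - <<'E'
from v import *
np.set_printoptions(precision=4,suppress=True)
s=robot.observe();im=robot.snapshot("wrist");cv2.imwrite("pics/w1.png",im[:,:,::-1]);c=cam("wrist",s)
print(s["joint_vel"],s["qpos"])
obs=[]
for t in("platform","pins","jaw","lug","pad_hole"):
    r=robot.landmark_of(t,"wrist");print(t,[(np.round(x["position"],1).tolist(),round(x["confidence"],2)) for x in r[:2]])
    if r: obs.append((t,c,np.array(r[0]["position"])))
p,e=fit(obs,[.52,-.03,1.85,.09]);print(p);print(e)
np.save("w1.npy",np.array([np.r_[s["eef_pos"],s["ee_rot"]]]))
to([.482,.164,.22],1.852)
E
```

```text
time: 2.48
eef_pos: [0.5239, -0.0843, 0.278]
ee_rot: [3.141, 0.001, 1.842]
contact_force: [0.5, -1.5, -0.1]
opening: 0.0939
grip_force: 0.0
[-0.6863  0.3316 -0.3039 -0.4319  0.2251  0.1764 -1.0387] [ 0.5276  0.1793 -0.5512  1.8299  0.1024  1.1597  0.2142]
platform [([266.0, 121.6], 0.72)]
pins [([263.9, 101.5], 0.81)]
jaw [([265.9, 207.1], 0.97), ([436.5, 128.9], 0.43)]
lug [([265.4, 237.2], 0.68), ([265.0, 100.5], 0.16)]
pad_hole [([262.5, 210.0], 0.72)]
[ 0.5208 -0.0335  1.8475  0.0959]
[[-1.2965  0.1276]
 [ 0.8396 -0.1242]
 [-1.348   0.0579]
 [ 0.0212  0.7809]
 [ 2.2225 -0.972 ]]
t 2.7833 rel turn [-0.0006  0.0002 -0.0104] shift [0.2528 0.0279 0.0571] at [ 0.5227 -0.0871  0.2772] [-3.141   0.0002  1.8416]
```

View pics/w1.png

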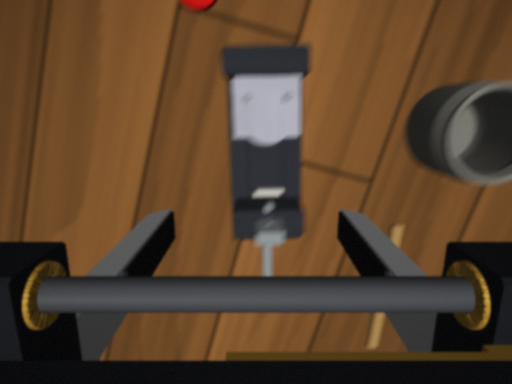

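The wrist view shows the vise straight on: the pins are at about (247,98) and (286,98), the platform near (266,122), and the white pad at (268,192). The lug is at (270,238), with the screw rod behind it. Next I go over the sinker.

```bash
python3 -m handwheel '{"commands":[[[0,0,-0.01],[0.04,0.005,0.01],1],[[0,0,-0.01],[0.08,0.01,0.02],1],[[0,0,-0.01],[0.12,0.014,0.03],1],[[0,0,-0.01],[0.16,0.018,0.04],1],[[0,0,-0.01],[0.20,0.022,0.05],1],[[0,0,-0.01],[0.23,0.026,0.057],1],[[0,0,-0.01],[0.25,0.028,0.057],1],[[0,0,-0.01],[0.253,0.028,0.057],1]]}'; python3 - <<'E'
from v import *
np.set_printoptions(precision=4,suppress=True)
robot.snapshot("wrist");robot.snapshot("wrist")
s=robot.observe();im=robot.snapshot("wrist");cv2.imwrite("pics/w2.png",im[:,:,::-1]);c=cam("wrist",s)
print(s["joint_vel"],s["eef_pos"])
for t in ("sinker","small_sinker"):
  for x in robot.masks_of(t,"wrist")[:4]:
    m=x["mask"];ys,xs=np.nonzero(m);print(t,round(x["confidence"],2),np.round(x["rect"],0),im[m].mean(0),xs.mean(),ys.mean(),atz(c,(xs.mean(),ys.mean()),.014))
for x in robot.landmark_of("sinker","wrist")[:3]: print(x["position"],atz(c,x["position"],0))
E
```

```text
time: 3.45
eef_pos: [0.4812, 0.1675, 0.2202]
ee_rot: [-3.141, -0.001, 1.855]
contact_force: [0.0, 0.3, 0.9]
opening: 0.0937
grip_force: 0.0
[ 0.0267 -0.0047  0.0241  0.0028  0.0029  0.001   0.0172] [0.4822 0.1646 0.2204]
sinker 0.88 [158. 100. 206. 145.] [199.1929  99.6645   4.6617] 179.48922056384743 123.05030403537866 [0.3881 0.1869 0.014 ]
sinker 0.75 [336.  83. 382. 129.] [97.6719 53.0142 24.2205] 357.1223628691983 104.75 [0.5714 0.2608 0.014 ]
sinker 0.59 [151. 180. 196. 227.] [174.9043  18.8546  13.8244] 174.1183119819141 200.2049736247174 [0.4024 0.0979 0.014 ]
sinker 0.56 [235. 140. 277. 182.] [109.8861 109.5589 108.357 ] 257.8506329113924 162.34683544303797 [0.4844 0.1687 0.014 ]
small_sinker 0.83 [343. 178. 374. 211.] [101.9377  99.7536  97.0942] 357.3927536231884 192.28840579710146 [0.6063 0.1671 0.014 ]
[257.5, 163.8] [0.4853 0.1647 0.    ]
[176.4, 201.8] [0.4032 0.0918 0.    ]
[184.3, 125.7] [0.3913 0.184  0.    ]
```

View pics/w2.png

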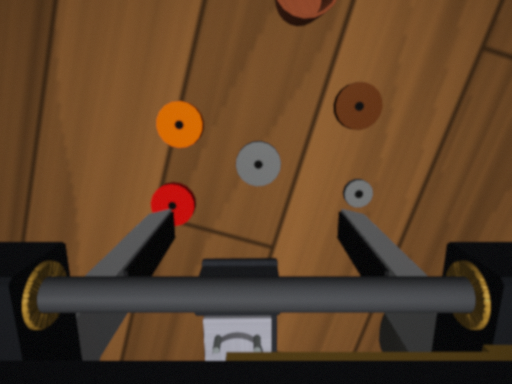

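The wrist view shows the grey sinker's centre mark at (258,164), the small sinker at (358,193) clear of the fingers, and the coloured discs well off to the side. The two fixed cameras agree with this position. I descend to TCP z = 0.018.

```bash
python3 -c "
from h import *
to([.484,.167,.018],1.85)"
```

```text
t 3.75 rel turn [0.0001 0.0006 0.    ] shift [0.0033 0.0022 0.2025] at [0.4827 0.1633 0.2205] [3.1415e+00 6.0000e-04 1.8500e+00]
```

```bash
python3 -m handwheel '{"commands":[[[0,0,0],[0.001,0.001,0.035],1],[[0,0,0],[0.003,0.002,0.07],1],[[0,0,0],[0.003,0.002,0.105],1],[[0,0,0],[0.003,0.002,0.14],1],[[0,0,0],[0.003,0.002,0.17],1],[[0,0,0],[0.003,0.002,0.19],1],[[0,0,0],[0.003,0.002,0.2],1],[[0,0,0],[0.003,0.002,0.2025],1]]}' 
python3 -m handwheel '{"commands":[[[0,0,0],[0,0,0],1],[[0,0,0],[0,0,0],0.4],[[0,0,0],[0,0,0],0.4],[[0,0,0],[0,0,0],0.4],[[0,0,0],[0,0,0],0.4],[[0,0,0],[0,0,0],0.4],[[0,0,0],[0,0,0],0.4],[[0,0,0],[0,0,0],0.4]]}' 20
```

```text
time: 4.42
eef_pos: [0.4828, 0.1675, 0.0165]
ee_rot: [-3.139, 0.0, 1.852]
contact_force: [0.1, 1.1, -0.4]
opening: 0.0939
grip_force: 0.0
time: 5.08
eef_pos: [0.4834, 0.1686, 0.0181]
ee_rot: [3.141, -0.0, 1.853]
contact_force: [-0.7, -0.5, 2.8]
opening: 0.0516
grip_force: 20.0
```

```bash
python3 -m handwheel '{"commands":[[[0,0,0],[0,0,-0.03],0.4],[[0,0,0],[0,0,-0.07],0.4],[[0,0,0],[0,0,-0.11],0.4],[[0,0,0],[0,0,-0.15],0.4],[[0,0,0],[-0.02,0,-0.18],0.4],[[0,0,0],[-0.06,0,-0.2],0.4],[[0,0,0],[-0.09,0,-0.21],0.4],[[0,0,0],[-0.12,0,-0.21],0.4]]}' 
python3 -m handwheel '{"commands":[[[0,0,0],[-0.03,0,0],0.4],[[0,0,0],[-0.06,0,0],0.4],[[0,0,0],[-0.09,0,0],0.4],[[0,0,0],[-0.11,0,0],0.4],[[0,0,0],[-0.13,0,0],0.4],[[0,0,0],[-0.14,0,0],0.4],[[0,0,0],[-0.14,0,0],0.4],[[0,0,0],[-0.14,0,0],0.4]]}' 
cat > look.py <<'E'
import sys
from v import *
np.set_printoptions(precision=4,suppress=True)
robot.snapshot("wrist")
s=robot.observe();im=robot.snapshot("wrist");cv2.imwrite("pics/%s.png"%sys.argv[1],im[:,:,::-1]);c=cam("wrist",s)
print(s["eef_pos"],s["ee_rot"],abs(s["joint_vel"]).max(),s["contact_force"])
C={n:cam(n) for n in("side","top")}
D=dict(platform=[(277.8,168.7),(293.5,225.6)],pins=[(285.1,172.4),(284,229.5)],jaw=[(271.9,141),(332.7,214.8)],lug=[(270.4,122.3),(346.1,210.4)],pad_hole=[(268.3,137.3),(334.1,214)])
obs0=[(t,C[n],np.array(q)) for t,v in D.items() for n,q in zip(("side","top"),v)]
obs=[]
for t in("platform","pins","jaw","lug","pad_hole"):
    r=robot.landmark_of(t,"wrist");print(t,[(np.round(x["position"],1).tolist(),round(x["confidence"],2)) for x in r[:2]])
    if r: obs.append((t,c,np.array(r[0]["position"])))
p,e=fit(obs,[.52,-.03,1.85,.09]);print("wrist",p);print(e)
print("all",fit(obs+obs0,p)[0])
for y in(.0212,-.0212):
    ux=np.array([np.cos(p[2]),np.sin(p[2]),0]);uy=np.array([-ux[1],ux[0],0]);P=np.array([p[0],p[1],.085]);print("pin",proj(c,P+.0212*ux+y*uy),proj(c,P+.0212*ux+y*uy+[0,0,.01]))
E
python3 look.py w3
```

```text
time: 5.75
eef_pos: [0.518, 0.0516, 0.2306]
ee_rot: [3.138, 0.002, 1.852]
contact_force: [0.6, 0.0, -2.1]
opening: 0.0514
grip_force: 20.0
time: 6.42
eef_pos: [0.5554, -0.0805, 0.2276]
ee_rot: [-3.141, -0.001, 1.853]
contact_force: [0.3, -0.2, -2.6]
opening: 0.0514
grip_force: 20.0
[ 0.5554 -0.0799  0.2278] [-3.1414 -0.0006  1.8537] 0.011179297322426757 [ 0.4022 -0.1417 -2.1822]
platform [([231.0, 118.5], 0.83)]
pins [([232.3, 94.4], 0.56), ([229.2, 118.8], 0.17)]
jaw []
lug [([231.5, 255.4], 0.71)]
pad_hole [([231.9, 121.2], 0.72)]
wrist [ 0.5195 -0.0328  1.8512  0.094 ]
[[ 0.8225 -0.1428]
 [-0.793   0.1383]
 [-0.659  -3.1934]
 [ 0.7253 96.4864]]
all [ 0.5195 -0.0325  1.8507  0.0969]
pin [208.1302  94.4595] [206.5292  94.0574]
pin [254.8795  94.6171] [254.8554  94.2204]
```

View pics/w3.png

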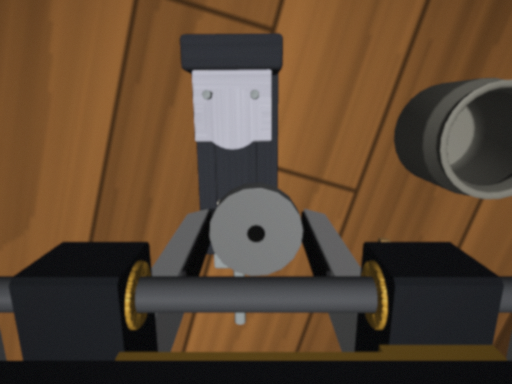

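The view shows the held disc with its centre mark at (257,233). The pins are at (207,95) and (255,95), matching the fit to within a pixel, so I trust the platform at (0.5195, -0.0328) and yaw 1.851.

```bash
python3 - <<'E'
from v import *
s=robot.observe();c=cam("wrist",s)
top=atz(c,(257,233),s["eef_pos"][2]-.004);r=R.from_euler('xyz',s["ee_rot"]);off=r.inv().apply(top-s["eef_pos"]);print("sinker in tool",off)
a=1.851;ux=np.array([np.cos(a),np.sin(a),0]);P=np.array([.5195,-.0328,0])
T=P-.005*ux-r.apply([off[0],off[1]*.5,0]);T[2]=.128;print(T);to(T,a);T[2]=.1036;to(T,a)
E
```

```text
sinker in tool [-0.00191486  0.00146762  0.0040003 ]
[ 0.51964359 -0.03597109  0.128     ]
t 6.7667 rel turn [0.0002 0.     0.0027] shift [ 0.0528 -0.0221  0.1   ] at [ 0.5556 -0.0805  0.228 ] [3.1414 0.     1.8537]
t 6.7667 rel turn [0.0002 0.     0.0027] shift [ 0.0528 -0.0221  0.1244] at [ 0.5556 -0.0805  0.228 ] [3.1414 0.     1.8537]
```

```bash
python3 -m handwheel '{"commands":[[[0,0,0.003],[0.02,-0.008,0.01],0.4],[[0,0,0.003],[0.04,-0.016,0.04],0.4],[[0,0,0.003],[0.053,-0.022,0.07],0.4],[[0,0,0.003],[0.053,-0.022,0.09],0.4],[[0,0,0.003],[0.053,-0.022,0.105],0.4],[[0,0,0.003],[0.053,-0.022,0.11],0.4],[[0,0,0.003],[0.053,-0.022,0.11],0.4],[[0,0,0.003],[0.053,-0.022,0.11],0.4]]}' 
python3 -c "
from h import *
to([.5196,-.036,.1036],1.851); print(robot.observe()['contact_force'])"
```

```text
time: 7.43
eef_pos: [0.5202, -0.0362, 0.1185]
ee_rot: [3.141, -0.0, 1.85]
contact_force: [0.1, 0.1, -1.4]
opening: 0.0517
grip_force: 20.0
t 7.4333 rel turn [ 0.0005 -0.0001 -0.0012] shift [ 0.0004 -0.0006  0.0149] at [ 0.5202 -0.0362  0.1185] [ 3.1411e+00 -1.0000e-04  1.8498e+00]
[ 0.10098271  0.13669566 -1.38209372]
```

```bash
python3 -m handwheel '{"commands":[[[0,0,0],[0,0,0.004],0.4],[[0,0,0],[0,0,0.008],0.4],[[0,0,0],[0,0,0.011],0.4],[[0,0,0],[0,0,0.013],0.4],[[0,0,0],[0,0,0.014],0.4],[[0,0,0],[0,0,0.0145],0.4],[[0,0,0],[0,0,0.0145],0.4],[[0,0,0],[0,0,0.0145],0.4]]}'
```

```text
time: 8.1
eef_pos: [0.5198, -0.0363, 0.1034]
ee_rot: [3.142, -0.0, 1.85]
contact_force: [0.0, -0.2, -1.9]
opening: 0.0516
grip_force: 20.0
```

```bash
python3 -m handwheel '{"commands":[[[0,0,0],[0,0,0.0003],0.4],[[0,0,0],[0,0,0.0006],0.4],[[0,0,0],[0,0,0.0008],0.4],[[0,0,0],[0,0,0.0008],0.4],[[0,0,0],[0,0,0.0008],0.4],[[0,0,0],[0,0,0.0008],0.4],[[0,0,0],[0,0,0.0008],0.4],[[0,0,0],[0,0,0.0008],0.4]]}'
```

```text
time: 8.77
eef_pos: [0.5199, -0.0363, 0.103]
ee_rot: [3.141, 0.0, 1.85]
contact_force: [-3.6, -0.7, 7.0]
opening: 0.0514
grip_force: 20.0
```

Contact shows as 7 N upward, so the sinker is on the platform. I open the fingers and lift.

```bash
python3 -m handwheel '{"commands":[[[0,0,0],[0,0,0],0.6],[[0,0,0],[0,0,0],0.75],[[0,0,0],[0,0,0],0.75],[[0,0,0],[0,0,0],0.75],[[0,0,0],[0,0,0],0.75],[[0,0,0],[0,0,-0.02],0.75],[[0,0,0],[0,0,-0.05],0.75],[[0,0,0],[0,0,-0.09],0.75]]}'
python3 -m handwheel '{"commands":[[[0,0,0],[-0.03,0,-0.03],0.4],[[0,0,0],[-0.06,0,-0.03],0],[[0,0,0],[-0.09,0,-0.03],0],[[0,0,0],[-0.11,0,-0.03],0],[[0,0,0],[-0.11,0,-0.03],0],[[0,0,0],[-0.11,0,-0.03],0],[[0,0,0],[-0.11,0,-0.03],0],[[0,0,0],[-0.11,0,-0.03],0]]}' 5
python3 look.py w4; python3 - <<'E'
from v import *
s=robot.observe();im=robot.snapshot("wrist");c=cam("wrist",s)
for x in robot.masks_of("sinker","wrist")[:4]:
    ys,xs=np.nonzero(x["mask"]);X=atz(c,(xs.mean(),ys.mean()),.097);print(x["confidence"],x["rect"],xs.mean(),ys.mean(),X)
E
```

```text
time: 9.43
eef_pos: [0.5183, -0.0362, 0.1918]
ee_rot: [-3.138, -0.002, 1.85]
contact_force: [0.4, -0.4, -0.7]
opening: 0.0701
grip_force: 0.0
time: 10.1
eef_pos: [0.5499, -0.1409, 0.2226]
ee_rot: [3.142, -0.0, 1.851]
contact_force: [0.3, -0.3, 0.1]
opening: 0.0206
grip_force: 0.0
[ 0.55   -0.1409  0.2226] [ 3.1415 -0.0002  1.8513] 0.003381655797298577 [ 0.6159  1.0971 -0.0477]
platform []
pins [([258.9, 24.9], 0.79)]
jaw [([257.2, 164.9], 0.96)]
lug [([255.2, 193.2], 0.76)]
pad_hole [([256.0, 167.0], 0.8)]
wrist [ 0.5219 -0.0322  1.8322  0.0994]
[[ 0.086   0.0017]
 [-1.0568 -0.3192]
 [ 0.4752  5.2396]
 [ 0.1573 -1.0985]]
all [ 0.5215 -0.0319  1.8341  0.0994]
pin [234.0934  24.3617] [233.322   21.4145]
pin [283.8585  25.4413] [284.8781  22.5353]
0.96 [223.7, 19.8, 285.5, 84.2] 255.30887425525242 53.10598933835058 [ 0.52039344 -0.03683438  0.097     ]
```

View pics/w4.png

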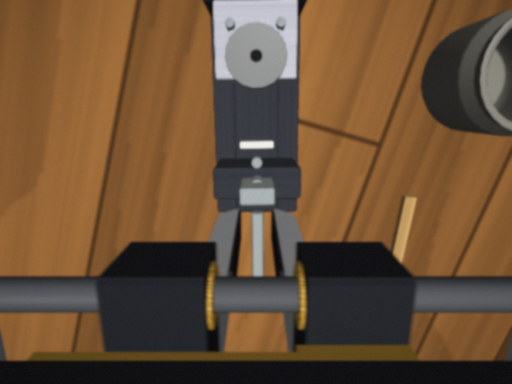

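The disc lies flat on the platform just behind the pins, with its centre at (256,55) and the pins at (230,24) and (281,24). The pad face is near row 141 and the lug's top is at (257,190). Next I work out the push geometry.

```bash
python3 - <<'E'
from v import *
np.set_printoptions(precision=4,suppress=True)
s=robot.observe();c=cam("wrist",s);a=1.851;ux=np.array([np.cos(a),np.sin(a),0]);uy=np.array([-ux[1],ux[0],0]);P=np.array([.5195,-.0328,.085])
f=lambda X:np.array([(X-P)@ux,(X-P)@uy,X[2]])
print("pad front",f(atz(c,(257,141),.098)),"sinker rear edge",f(atz(c,(255,86),.099)),"lug top front/rear",f(atz(c,(257,181),.140)),f(atz(c,(257,206),.14)),f(atz(c,(257,190),.14)))
C={n:cam(n) for n in("side","top")}
X,e=tri([(C["side"],(256,128)),(C["top"],(391,198))]);print("rod end",f(X),e)
print("tcp",f(s["eef_pos"]))
T=P-.158*ux;T[2]=.124;to(T,a)
E
```

```text
pad front [-0.0772 -0.0012  0.098 ] sinker rear edge [-0.0307  0.0006  0.099 ] lug top front/rear [-0.1038 -0.001   0.14  ] [-0.124 -0.001  0.14 ] [-0.111 -0.001  0.14 ]
rod end [-0.2564  0.002   0.0246] [0.7, 0.7]
tcp [-0.1134  0.0008  0.2226]
t 10.55 rel turn [ 0.0001  0.     -0.0011] shift [-0.0446  0.0009  0.0986] at [ 0.5501 -0.142   0.2226] [3.1415 0.     1.8499]
```

```bash
python3 -m handwheel '{"commands":[[[0,0,0],[-0.03,0.001,0],0],[[0,0,0],[-0.045,0.001,0.01],0],[[0,0,0],[-0.045,0.001,0.04],0],[[0,0,0],[-0.045,0.001,0.07],0],[[0,0,0],[-0.045,0.001,0.09],0],[[0,0,0],[-0.045,0.001,0.098],0],[[0,0,0],[-0.045,0.001,0.0985],0],[[0,0,0],[-0.045,0.001,0.0985],0]]}'
python3 -m handwheel '{"commands":[[[0,0,0],[0.005,0,0],0],[[0,0,0],[0.01,0,0],0],[[0,0,0],[0.015,0,0],0],[[0,0,0],[0.018,0,0],0],[[0,0,0],[0.02,0,0],0],[[0,0,0],[0.022,0,0],0],[[0,0,0],[0.024,0,0],0],[[0,0,0],[0.026,0,0],0]]}'
cat > f.py <<'E'
from h import *
import sys
a=1.851;ux=np.array([np.cos(a),np.sin(a),0]);uy=np.array([-ux[1],ux[0],0]);P=np.array([.5195,-.0328,.085])
for _ in range(int(sys.argv[1])):
    s=robot.observe();F=s["contact_force"];d=s["eef_pos"]-P
    print("t %.2f vx %.2f vy %.2f z %.2f mm  yaw %.4f | push %.2f side %.2f up %.2f"%(s["time"],1e3*d@ux,1e3*d@uy,1e3*s["eef_pos"][2],s["ee_rot"][2],-F@ux,F@uy,F[2]))
    if int(sys.argv[1])>1: robot.snapshot("top")
E
python3 f.py 3
```

```text
time: 11.22
eef_pos: [0.5636, -0.1851, 0.1242]
ee_rot: [-3.142, -0.0, 1.85]
contact_force: [0.2, 0.2, -0.3]
opening: 0.0006
grip_force: 0.0
time: 11.88
eef_pos: [0.5562, -0.16, 0.1241]
ee_rot: [3.142, 0.0, 1.85]
contact_force: [0.4, -0.4, 0.3]
opening: 0.0008
grip_force: 0.0
t 11.88 vx -132.38 vy -0.12 z 124.13 mm  yaw 1.8496 | push 0.46 side -0.32 up 0.28
t 11.93 vx -131.99 vy -0.18 z 124.11 mm  yaw 1.8500 | push -0.97 side -0.83 up -0.27
t 11.98 vx -132.18 vy -0.18 z 124.08 mm  yaw 1.8500 | push 0.61 side 0.20 up -0.45
```

```bash
python3 -m handwheel '{"commands":[[[0,0,0],[0.002,0,0],0],[[0,0,0],[0.005,0,0],0],[[0,0,0],[0.008,0,0],0],[[0,0,0],[0.011,0,0],0],[[0,0,0],[0.014,0,0],0],[[0,0,0],[0.016,0,0],0],[[0,0,0],[0.018,0,0],0],[[0,0,0],[0.019,0,0],0]]}'
python3 f.py 3
```

```text
time: 12.7
eef_pos: [0.5511, -0.1431, 0.1241]
ee_rot: [3.142, 0.001, 1.849]
contact_force: [1.9, -8.7, -3.4]
opening: 0.0007
grip_force: 4.1
t 12.70 vx -114.70 vy 0.14 z 124.06 mm  yaw 1.8488 | push 8.84 side 0.57 up -3.37
t 12.75 vx -114.54 vy 0.12 z 124.06 mm  yaw 1.8490 | push 7.65 side 0.40 up -1.75
t 12.80 vx -114.59 vy 0.13 z 124.07 mm  yaw 1.8489 | push 5.60 side 0.86 up -2.98
```

```bash
python3 -m handwheel '{"commands":[[[0,0,0],[0.003,0,0],0],[[0,0,0],[0.006,0,0],0],[[0,0,0],[0.009,0,0],0],[[0,0,0],[0.012,0,0],0],[[0,0,0],[0.015,0,0],0],[[0,0,0],[0.018,0,0],0],[[0,0,0],[0.020,0,0],0],[[0,0,0],[0.021,0,0],0]]}'
python3 look.py w5 | head -1; python3 f.py 3
python3 - <<'E'
from h import *
im=cv2.imread("pics/w5.png");cv2.imwrite("pics/w5c.png",cv2.resize(im[0:240,176:346],None,fx=2.5,fy=2.5,interpolation=cv2.INTER_CUBIC))
E
```

```text
time: 13.52
eef_pos: [0.5451, -0.1229, 0.1241]
ee_rot: [-3.141, 0.001, 1.849]
contact_force: [0.7, -8.8, -1.6]
opening: 0.0007
grip_force: 4.1
[ 0.5451 -0.1228  0.1241] [-3.1411  0.0013  1.8489] 0.005034499268109917 [ 0.7126 -6.759  -0.8664]
t 13.87 vx -93.59 vy 0.32 z 124.04 mm  yaw 1.8488 | push 5.23 side 2.24 up 0.80
t 13.92 vx -93.59 vy 0.33 z 124.06 mm  yaw 1.8487 | push 5.05 side 2.06 up 0.65
t 13.97 vx -93.58 vy 0.29 z 124.07 mm  yaw 1.8488 | push 5.78 side 1.91 up -0.26
```

View pics/w5c.png

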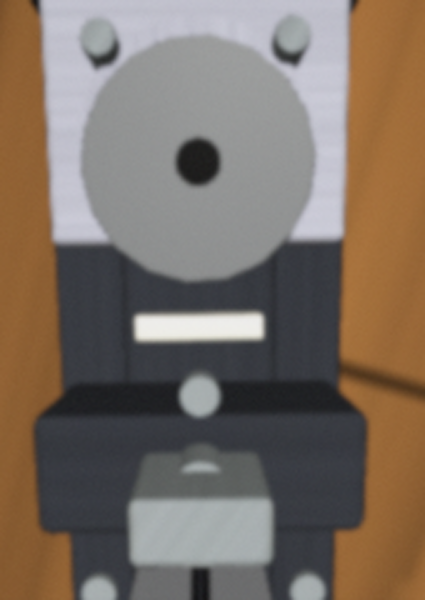

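The crop shows the pad about 32 crop pixels (roughly 7 mm) short of the sinker's rear edge, with the disc lying square between the pins. I close in slowly.

```bash
python3 -m handwheel '{"commands":[[[0,0,0],[0.0006,0,0],0],[[0,0,0],[0.0012,0,0],0],[[0,0,0],[0.0018,0,0],0],[[0,0,0],[0.0024,0,0],0],[[0,0,0],[0.003,0,0],0],[[0,0,0],[0.0036,0,0],0],[[0,0,0],[0.0042,0,0],0],[[0,0,0],[0.0048,0,0],0]]}' >/dev/null
python3 f.py 1
python3 -m handwheel '{"commands":[[[0,0,0],[0.0002,0,0],0],[[0,0,0],[0.0004,0,0],0],[[0,0,0],[0.0006,0,0],0],[[0,0,0],[0.0008,0,0],0],[[0,0,0],[0.001,0,0],0],[[0,0,0],[0.0012,0,0],0],[[0,0,0],[0.0014,0,0],0],[[0,0,0],[0.0016,0,0],0]]}' >/dev/null
python3 f.py 1
python3 -m handwheel '{"commands":[[[0,0,0],[0.0002,0,0],0],[[0,0,0],[0.0004,0,0],0],[[0,0,0],[0.0006,0,0],0],[[0,0,0],[0.0008,0,0],0],[[0,0,0],[0.001,0,0],0],[[0,0,0],[0.0012,0,0],0],[[0,0,0],[0.0014,0,0],0],[[0,0,0],[0.0016,0,0],0]]}' > /dev/null
python3 f.py 1
```

```text
t 14.68 vx -89.20 vy 0.34 z 124.08 mm  yaw 1.8485 | push 7.99 side 1.91 up -0.34
t 15.35 vx -87.62 vy 0.40 z 124.07 mm  yaw 1.8484 | push 9.07 side 1.18 up -1.22
t 16.02 vx -86.19 vy 0.40 z 124.08 mm  yaw 1.8484 | push 9.23 side 1.75 up -0.47
```

```bash
python3 -m handwheel '{"commands":[[[0,0,0],[0.00015,0,0],0],[[0,0,0],[0.0003,0,0],0],[[0,0,0],[0.00045,0,0],0],[[0,0,0],[0.0006,0,0],0],[[0,0,0],[0.00075,0,0],0],[[0,0,0],[0.0009,0,0],0],[[0,0,0],[0.00105,0,0],0],[[0,0,0],[0.0012,0,0],0]]}' >/dev/null
python3 f.py 1
python3 -m handwheel '{"commands":[[[0,0,0],[0.00015,0,0],0],[[0,0,0],[0.0003,0,0],0],[[0,0,0],[0.00045,0,0],0],[[0,0,0],[0.0006,0,0],0],[[0,0,0],[0.00075,0,0],0],[[0,0,0],[0.0009,0,0],0],[[0,0,0],[0.00105,0,0],0],[[0,0,0],[0.0012,0,0],0]]}' >/dev/null
python3 f.py 1; python3 look.py w6 | head -1
python3 - <<'E'
import cv2
im=cv2.imread("pics/w6.png");cv2.imwrite("pics/w6c.png",cv2.resize(im[0:200,196:326],None,fx=3,fy=3,interpolation=cv2.INTER_CUBIC))
E
```

```text
t 16.68 vx -85.09 vy 0.42 z 124.07 mm  yaw 1.8482 | push 8.81 side 2.36 up -0.27
t 17.35 vx -83.88 vy 0.41 z 124.07 mm  yaw 1.8483 | push 9.26 side 2.44 up -0.63
[ 0.5423 -0.1135  0.124 ] [-3.141   0.0017  1.8483] 0.0019352885689156774 [ 0.8491 -8.589  -1.0284]
```

View pics/w6c.png

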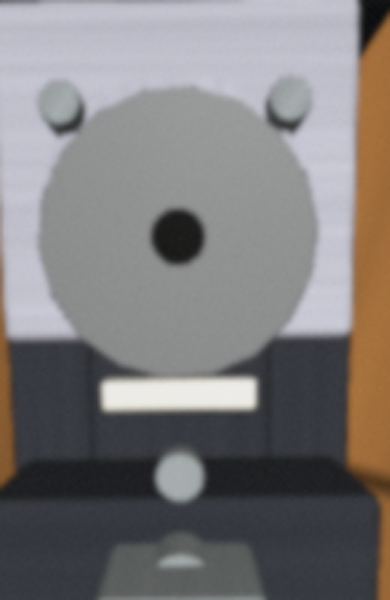

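The pad now meets the sinker's rear edge (crop row 376), and the disc is still a few millimetres short of the pins. I continue in small steps.

```bash
python3 -m handwheel '{"commands":[[[0,0,0],[0.00015,0,0],0],[[0,0,0],[0.0003,0,0],0],[[0,0,0],[0.00045,0,0],0],[[0,0,0],[0.0006,0,0],0],[[0,0,0],[0.00075,0,0],0],[[0,0,0],[0.0009,0,0],0],[[0,0,0],[0.00105,0,0],0],[[0,0,0],[0.0012,0,0],0]]}' >/dev/null
python3 f.py 1
python3 -m handwheel '{"commands":[[[0,0,0],[0.00015,0,0],0],[[0,0,0],[0.0003,0,0],0],[[0,0,0],[0.00045,0,0],0],[[0,0,0],[0.0006,0,0],0],[[0,0,0],[0.00075,0,0],0],[[0,0,0],[0.0009,0,0],0],[[0,0,0],[0.00105,0,0],0],[[0,0,0],[0.0012,0,0],0]]}' >/dev/null
python3 f.py 1
```

```text
t 18.37 vx -82.70 vy 0.46 z 124.05 mm  yaw 1.8482 | push 9.58 side 2.53 up -0.67
t 19.03 vx -81.47 vy 0.45 z 124.06 mm  yaw 1.8483 | push 9.17 side 2.29 up -1.42
```

```bash
python3 -m handwheel '{"commands":[[[0,0,0],[0.0001,0,0],0],[[0,0,0],[0.0002,0,0],0],[[0,0,0],[0.0003,0,0],0],[[0,0,0],[0.0004,0,0],0],[[0,0,0],[0.0005,0,0],0],[[0,0,0],[0.0006,0,0],0],[[0,0,0],[0.0007,0,0],0],[[0,0,0],[0.0008,0,0],0]]}' >/dev/null
python3 f.py 1
python3 -m handwheel '{"commands":[[[0,0,0],[0.0001,0,0],0],[[0,0,0],[0.0002,0,0],0],[[0,0,0],[0.0003,0,0],0],[[0,0,0],[0.0004,0,0],0],[[0,0,0],[0.0005,0,0],0],[[0,0,0],[0.0006,0,0],0],[[0,0,0],[0.0007,0,0],0],[[0,0,0],[0.0008,0,0],0]]}' >/dev/null
python3 f.py 1; python3 look.py w7|head -1
python3 - <<'E'
import cv2
im=cv2.imread("pics/w7.png");cv2.imwrite("pics/w7c.png",cv2.resize(im[0:200,196:326],None,fx=3,fy=3,interpolation=cv2.INTER_CUBIC))
E
```

```text
t 19.70 vx -80.82 vy 0.47 z 124.05 mm  yaw 1.8482 | push 10.19 side 2.40 up -0.86
t 20.37 vx -80.30 vy 0.50 z 124.04 mm  yaw 1.8480 | push 11.69 side 2.04 up -1.12
[ 0.5413 -0.1101  0.1241] [-3.1411  0.0022  1.848 ] 0.001003264141593934 [  0.9896 -11.7098  -1.8458]
```

View pics/w7c.png

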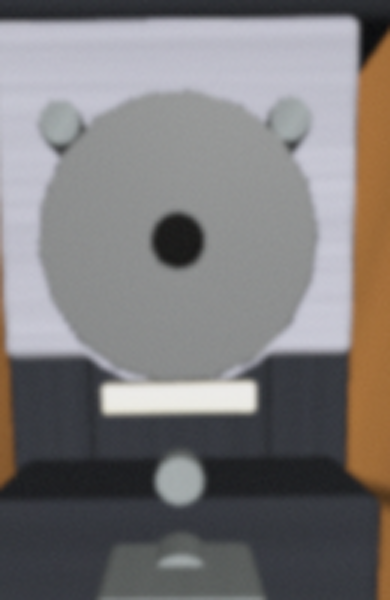

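The disc is now home against both pins and centred, with even rim margin all round. The push is rising to about 11.7 N against a drag of about 8.5 N, so I take the last small step.

```bash
python3 f.py 3; python3 -m handwheel '{"commands":[[[0,0,0],[0.0001,0,0],0],[[0,0,0],[0.0002,0,0],0],[[0,0,0],[0.0003,0,0],0],[[0,0,0],[0.0004,0,0],0],[[0,0,0],[0.0005,0,0],0],[[0,0,0],[0.0006,0,0],0],[[0,0,0],[0.0006,0,0],0],[[0,0,0],[0.0006,0,0],0]]}' >/dev/null
python3 f.py 5
```

```text
t 20.72 vx -80.28 vy 0.49 z 124.07 mm  yaw 1.8480 | push 11.13 side 2.64 up -1.29
t 20.77 vx -80.28 vy 0.47 z 124.07 mm  yaw 1.8479 | push 11.70 side 1.77 up -1.47
t 20.82 vx -80.28 vy 0.50 z 124.06 mm  yaw 1.8480 | push 10.78 side 2.53 up -2.49
t 21.53 vx -79.89 vy 0.49 z 124.08 mm  yaw 1.8479 | push 13.57 side 1.27 up -2.83
t 21.58 vx -79.88 vy 0.49 z 124.08 mm  yaw 1.8479 | push 11.68 side 2.13 up -1.55
t 21.63 vx -79.91 vy 0.51 z 124.06 mm  yaw 1.8478 | push 12.99 side 1.73 up -1.12
t 21.68 vx -79.93 vy 0.46 z 124.09 mm  yaw 1.8478 | push 11.92 side 2.76 up -0.46
t 21.73 vx -79.89 vy 0.44 z 124.11 mm  yaw 1.8479 | push 11.13 side 2.29 up -2.07
```

```bash
python3 -m handwheel '{"commands":[[[0,0,0],[0.0001,0,0],0],[[0,0,0],[0.0002,0,0],0],[[0,0,0],[0.0003,0,0],0],[[0,0,0],[0.0004,0,0],0],[[0,0,0],[0.0005,0,0],0],[[0,0,0],[0.0006,0,0],0],[[0,0,0],[0.0007,0,0],0],[[0,0,0],[0.0007,0,0],0]]}' >/dev/null
python3 f.py 6
```

```text
t 22.45 vx -79.44 vy 0.49 z 124.07 mm  yaw 1.8477 | push 14.13 side 2.04 up -3.21
t 22.50 vx -79.45 vy 0.49 z 124.07 mm  yaw 1.8477 | push 14.88 side 2.09 up -2.62
t 22.55 vx -79.47 vy 0.48 z 124.09 mm  yaw 1.8477 | push 14.26 side 0.96 up -2.05
t 22.60 vx -79.46 vy 0.48 z 124.07 mm  yaw 1.8476 | push 14.51 side 1.49 up -2.79
t 22.65 vx -79.47 vy 0.48 z 124.09 mm  yaw 1.8476 | push 13.54 side 1.04 up -2.95
t 22.70 vx -79.45 vy 0.47 z 124.09 mm  yaw 1.8477 | push 13.52 side 1.68 up -2.05
```

The push averages 14.1 N, which puts the squeeze at about 6 N. I back straight off and check.

```bash
python3 -m handwheel '{"commands":[[[0,0,0],[-0.002,0,0],0],[[0,0,0],[-0.008,0,0],0],[[0,0,0],[-0.02,0,0],0],[[0,0,0],[-0.035,0,0],0],[[0,0,0],[-0.04,0,-0.02],0],[[0,0,0],[-0.04,0,-0.05],0],[[0,0,0],[-0.04,0,-0.08],0],[[0,0,0],[-0.04,0,-0.08],0]]}'
python3 look.py w8|grep -v pin; python3 f.py 1
python3 - <<'E'
from h import *
im=cv2.imread("pics/w8.png");cv2.imwrite("pics/w8c.png",cv2.resize(im[0:230,150:370],None,fx=2.5,fy=2.5,interpolation=cv2.INTER_CUBIC))
s=robot.observe();c=cam("wrist",s)
for x in robot.masks_of("sinker","wrist")[:3]:
    ys,xs=np.nonzero(x["mask"]);print(x["confidence"],atz(c,(xs.mean(),ys.mean()),.097))
E
```

```text
time: 23.42
eef_pos: [0.5546, -0.1466, 0.2093]
ee_rot: [3.136, 0.003, 1.849]
contact_force: [1.2, -1.2, 0.6]
opening: 0.0008
grip_force: 0.0
[ 0.5537 -0.1466  0.2069] [3.1376 0.0025 1.8485] 0.054255456633631564 [0.1816 0.3536 0.3159]
platform []
jaw [([253.5, 99.2], 0.72)]
lug [([252.1, 127.9], 0.85)]
pad_hole [([254.2, 96.9], 0.8)]
wrist [0.4998 0.0739 1.7906 0.1544]
[[ 0.3656 -1.3546]
 [-0.01    0.1718]
 [-0.3426  0.7587]]
all [ 0.5197 -0.0306  1.8647  0.0496]
t 23.77 vx -116.82 vy 0.32 z 203.06 mm  yaw 1.8497 | push -0.01 side 0.68 up -0.20
0.59 [ 0.51621972 -0.03101707  0.097     ]
```

View pics/w8c.png

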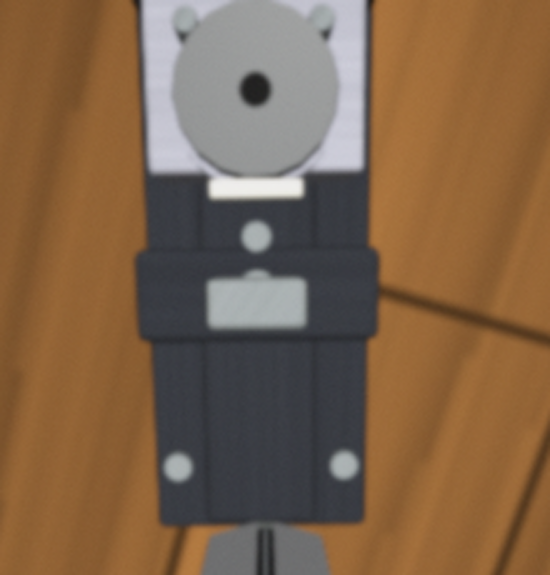

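The final view shows the disc against both pins, (184,18) and (321,18) in the crop, with the pad touching its rear edge at row 178. The gripper is well clear, so I hand in.

```bash
python3 -c "
from station import robot
print(robot.sign_off())"
```

```text
the job is handed in; nothing more can be done
None
```

I laid the larger sinker flat on the platform, slid it home against both pins with the jaw, left it nipped at an estimated 6 N (push on the lug less drag), backed the arm clear and handed the job in at about 24 s; no verdict came back.

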